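# Turn the roasting pan's crank and show its sampler to the inspection camera

### The job

Check the empty roasting pan before the next roast: run its stirrer round by turning the crank on the lid one full turn clockwise, seen from above, back to where it started. Then draw the red-handled sampler straight up out of the lid and hold it still and upright in front of the inspection camera, with its open window over the middle of the yellow disc, level with the lens and facing it from 10 cm, so that the camera can see it is clean. The job ends with the sampler still held there in the gripper; do not knock the cups, the canister or the camera stand.

Things in the scene. Friction and masses are not known exactly. Their poses are not given: they have to be found in the camera images.
- crank (a joint): Crank of the stirrer on the lid of a round covered aluminium roasting pan (286 mm across, 83 mm high, fixed to the table). Value in rad: 0 at the start, grows as the crank turns clockwise seen from above; 6.28 is one full turn. It turns endlessly either way, stays where it is left, and needs about 1 to 2 N at the knob.
- crank_axis (a point): Point on the crank's upright turning axis, at the pan's centre, at the height of the crank arm (118 mm above the table). The steel hub is 30 mm across; its top lies 7 mm above this point.
- knob_center (a point): Centre (half-way up) of the crank's upright dark wooden knob: a cylinder 22 mm in diameter and 52 mm tall that spins freely on its pin. It moves on a level circle of radius 55 mm about the crank axis; its centre is 148 mm above the table. At the start it lies on the side of the axis opposite the sampler.
- sampler_grip (a point): Centre (half-way up) of the sampler's flat red handle, standing up from a dark square block near the rim of the pan's lid, 112 mm from the crank axis. 26 mm along x, 14 mm thick along y (grip it across these 14 mm), 38 mm tall along z (up). +x is the side the window looks to, with a white mark on the handle's top; in the socket +x points away from the crank axis.
- sampler_window (a point): Centre of the sampler's open window (a slot 8 mm wide, 46 mm tall, white inside) in the +x face of the stem: 58 mm below and 7 mm to +x of the handle's centre. Same axes as the handle: x points out of the window, z up.
- lens (a point): Centre of the front of the camera's lens, 180 mm above the table, on a grey camera head 60 mm wide and 56 mm high on a fixed stand. The camera looks level along this frame's -x; z is up. Two white light bars stand beside the lens.
- view_point (a point): The viewing point: 100 mm straight in front of the lens, at the lens's height (180 mm), above the middle of the yellow disc (64 mm across) on the table. The middle of the sampler's window belongs here. Same axes as the lens.
- camera_stand: The camera with its post, foot and yellow disc, fixed; origin on the table below the camera head, 30 mm behind the lens; must not be knocked.
- sampler: The whole sampler, 55 to 100 g; origin at the middle of the underside of its steel flange (24 x 24 x 6 mm, right below the handle), 25 mm below the handle's centre; axes as the handle. The flange rests on the block, 92 mm above the table; a 14 mm square stem hangs 62 mm below it in a 17 mm square socket. It lifts straight out with no catch and is clear once raised 65 mm.
- cup_white: White glazed cup, 66 mm across the rim, 52 mm high, on the tin tray (250 mm square, to the robot's right); origin at the middle of its underside. Leave it alone.
- cup_blue: Blue glazed cup, same size, on the tray. Leave it alone.
- cup_green: Dark green glazed cup, same size, on the tray. Leave it alone.
- canister: Red plastic canister with a white twist cap, 88 mm across, 120 mm high, on the tray; origin at the middle of its underside. Leave it alone.

How it is judged (in metres and radians):
On the way, in this order (a step that is already met when the one before it is completed fails the run):
1. the crank has been turned one full turn clockwise (value of joint crank above 6.08 rad and distance of sampler from where it was at the start of the episode below 0.02 m), for 0.1 s.
2. the sampler is drawn up out of the lid (height (world z) of sampler_grip above 0.185 m and contact force between sampler and the fingers above 0.5 N), for 0.1 s.
3. the sampler is held at the viewing point (distance between sampler_window and view_point below 0.022 m and angle between sampler_grip's own z axis and vertical below 0.2 rad and angle between the x axis of sampler_grip and the x axis of lens, either way round below 0.25 rad and x of lens in the frame of sampler_grip above 0.05 m), for 0.2 s.
At the end, for the whole second after the job is handed in: The gripper holds the sampler still: the middle of its window within 22 mm of the viewing point, upright within 0.2 rad, the window facing the lens within 0.25 rad; the crank rests within 0.35 rad below or 0.45 rad above one full turn clockwise from its start (all of step 3 and contact force between sampler and the fingers above 0.5 N and linear speed of sampler below 0.02 m/s and height (world z) of sampler_grip above 0.2 m and value of joint crank between 5.93 and 6.73 rad); the arm keeps its last pose, push and grip.
It fails at once if a cup or the canister is pushed more than 30 mm or tipped (distance of any of cup_white, cup_blue, cup_green, canister from where it was at the start of the episode above 0.03 m or angle between any of cup_white, cup_blue, cup_green, canister's own z axis and vertical above 0.5 rad).
It fails at once if the crank is turned well past one full turn, or backwards by more than a small nudge (value of joint crank above 7 rad or value of joint crank below -0.5 rad).
It fails at once if the camera stand is knocked (more than 6 N) (contact force between camera_stand and anything else above 6 N).
It also fails if it takes over 61 s, if anything falls off the work surface, if the arm or the gripper's body presses on something with over 40 N, if the wrist force passes 120 N, or if a joint passes its speed limit or range.

### The arm

A 6-joint arm with a two-finger parallel gripper is mounted at the origin on the work surface. World frame = base frame: x ahead of the robot, y to its left, z up, the work surface at z = 0. Lengths are in mm, angles in rad, forces in N, time in s.
With the tool pointing down it reaches from about 300 to 775 mm from the base axis. Payload 14.6 kg.
Tool frame: the origin (TCP) lies between the finger pads; the fingertips stand 8 mm ahead of it and the grasp point (between the pads) lies 11 mm behind it; x points along the fingers, y is the direction in which the jaws open and shut, and the axes are right-handed (so a half turn about x gives the same grasp; the last joint's range is limited). The gripper opens to 94 mm and grips with 3 to 60 N. Pads are 16 mm wide; open, the fingers measure 119 mm over their backs; the gripper's body (75 mm by 177 mm) begins 78 mm behind the grasp point.
Start: joints at [-1.313, 0.3, 1.521, -0, 1.321, -0.067], TCP at [175.508, -521.235, 213.446] pointing down, gripper open.
Joint ranges: [-3.03, 3.03], [-0.79, 2.21], [0.23, 2.52], [-1.04, 4.18], [0, 3.07], [-2.55, 2.55]. Speed limits (rad/s): [2.22, 2.22, 2.57, 3.14, 3.14, 3.14].

### API

Orientations are given as [roll, pitch, yaw] about the fixed x, y, z axes, in that order (R = Rz(yaw) Ry(pitch) Rx(roll)).
In Python, from cell import telemetry, camera, calibration, order gives the robot as it stands.
- The arm moves only by the shell command python3 -m handwheel 'ROWS' [FORCE]. ROWS is JSON, a list of rows, each a list of 7 numbers: the turn, a rotation vector about the tool's x, y, z as a fraction of full scale, then the shift along the tool's x, y, z as a fraction of full scale, then the opening, from 0 (shut) to 1 (fully open). A call has 1 to 12 rows; each row is the pose to reach, as a shift and turn from the pose measured when the call began, along the tool's axes at that moment, turning the shorter way round; what a row does not reach only later rows make up. Full scale, the value 1, is 300 mm for a shift and pi rad for a turn. A row lasts 1/8 s, in which the tool goes at most 62.5 mm and 10.7 degrees, less where a joint would pass 70% of its speed; a pose out of reach is approached as far as the arm can. A call with a number of a shift or a turn outside -1 to 1 is refused whole. A call with a gripper value outside its range is refused whole. The fingers move at their own pace and stop on an object; FORCE is the grip in N (left out, the last holds). Time passes only in rows, so rows that repeat a pose let the fingers close. It gives the time, the measured TCP pose, the force and the opening at its end, in the units of the state.
- telemetry.read_state(): the state, without advancing time (a new reading comes with each control period).
- camera(name): name is "scene" or "top" or "wrist"; returns the picture (420x560x3 uint8, red, green, blue); there is no depth.
- calibration(name): a dict with "fov_y" (degrees; the focal length in pixels is half the picture's height over the tangent of half this angle, whatever the lens; pixels are square), "cx", "cy" (the principal point, pixels), "position" and "attitude" of the camera in the world. Camera axes: x right, y down, z forward; pixel columns grow to the right and rows downward; lengths in mm; the calibration is good to about 2 mm. A picture is of the moment at which its call begins: read the wrist's pose just before it. calibration takes no time and is no camera call; for the wrist camera it gives the pose at the moment of the call.
- order.sign_off(): hands the job in, once; it reports no verdict.
The state is a dict: "clock": time; "joints": joint angles; "qd": joint speeds; "effort": joint torques, N m; "eef_pos": TCP position; "eef_rot": TCP orientation; "wrist_force": force on the tool from outside, world axes, zero at the start; "moment": the same for the moment, N m; "finger_gap": finger opening in mm.
Only numpy, scipy, OpenCV 4.12 (cv2) and the standard library are available. Lean on these libraries where they do the work, as an engineer would, in place of code of your own. Each camera call takes 0.05 s, during which the arm holds its last target.

## Working session

There is one attempt and no reset: what is moved stays moved. The work goes in short steps, Python scripts to look and compute and a shell command to move; the robot and the scene stay as the last step left them, time stands still between calls to the robot, and variables do not carry over. Pictures are saved under pics/ and viewed, and the job is handed in when it is done.

```bash
ls; mkdir -p pics; python3 - <<'E'
from cell import telemetry, camera, calibration
import cv2
print(telemetry.read_state())
for n in ("scene","top","wrist"):
    print(n,calibration(n))
    cv2.imwrite(f"pics/{n}0.png",camera(n)[:,:,::-1])
E
```

```text
pics
{'clock': 0.0, 'joints': array([-1.31259806e+00,  3.00462352e-01,  1.52157979e+00, -7.40392101e-06,
        1.32069249e+00, -6.65927400e-02]), 'qd': array([-0.00161741, -0.00013112,  0.00038073, -0.00018401,  0.00083389,
       -0.00088241]), 'effort': array([ 2.53119571e-03, -5.31808591e+01, -3.52740133e+01,  7.09516718e-02,
        2.43732979e-02, -9.38767903e-05]), 'eef_pos': array([ 175.44576417, -521.00118183,  212.89166925]), 'eef_rot': array([-1.63110929,  1.56965433,  1.83527621]), 'wrist_force': array([ 0.51806969,  0.51337847, -0.13604982]), 'moment': array([0.03042046, 0.04698958, 0.00535404]), 'finger_gap': 93.78164064991972}
scene {'fov_y': 54.81135727255547, 'cx': 282.8940644628774, 'cy': 208.56131701900605, 'position': array([1157.35440291,  318.47614174,  816.77044291]), 'attitude': array([-2.36384057, -0.00490226,  2.01198582])}
top {'fov_y': 45.37767893334063, 'cx': 276.75074229440946, 'cy': 202.15441165037865, 'position': array([ 296.43993091,   21.28722852, 1343.80593338]), 'attitude': array([-2.94722857,  0.01081245, -1.56826433])}
wrist {'fov_y': 67.72194635834157, 'cx': 278.0830997072504, 'cy': 207.83460823739742, 'position': array([ 245.18540096, -496.60312744,  383.72561284]), 'attitude': array([ 2.88276930e+00,  1.83190319e-03, -1.24533624e+00])}
```

View pics/scene0.png

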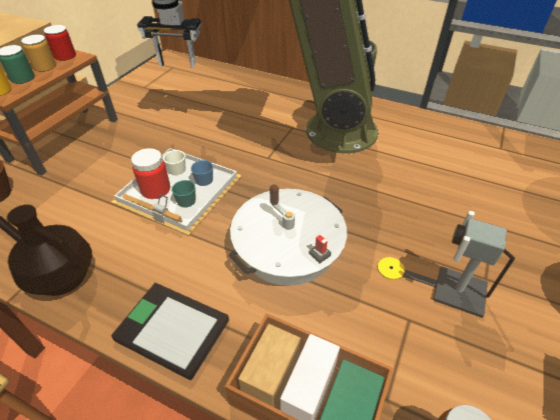

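View pics/top0.png

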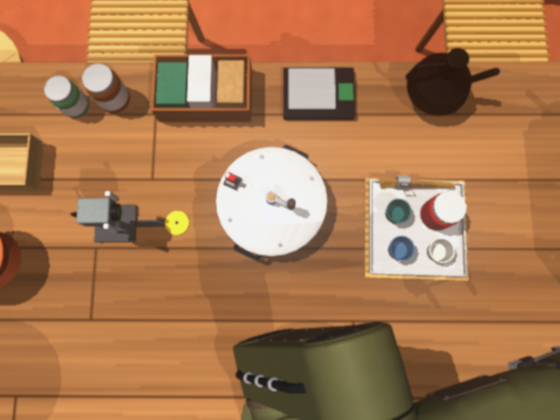

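View pics/wrist0.png

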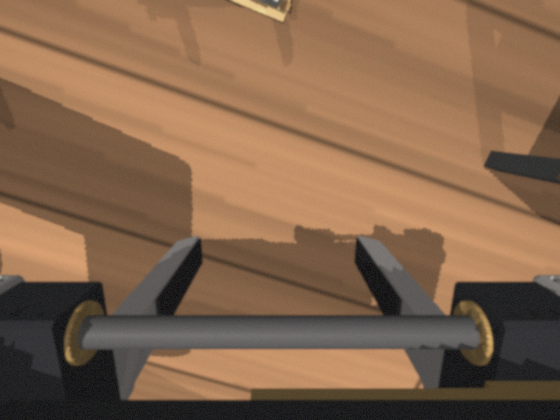

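```bash
cat > h.py <<'E'
import numpy as np, cv2
from scipy.spatial.transform import Rotation as R
from cell import telemetry, camera, calibration
def cam(n):
    c=calibration(n); f=210/np.tan(np.radians(c['fov_y']/2))
    return c['position'],R.from_euler('xyz',c['attitude']).as_matrix(),f,c['cx'],c['cy']
def ray(n,u,v,c=None):
    p,M,f,cx,cy=c or cam(n)
    return p,M@np.array([(u-cx)/f,(v-cy)/f,1.])
def plane(n,u,v,z,c=None):
    p,d=ray(n,u,v,c); return p+d*(z-p[2])/d[2]
def proj(n,X,c=None):
    p,M,f,cx,cy=c or cam(n); q=M.T@(np.array(X,float)-p); return np.array([f*q[0]/q[2]+cx,f*q[1]/q[2]+cy])
def tri(r1,r2):
    (p,d),(q,e)=r1,r2; d=d/np.linalg.norm(d);e=e/np.linalg.norm(e)
    s=np.linalg.lstsq(np.c_[d,-e],q-p,rcond=None)[0]; a=p+s[0]*d;b=q+s[1]*e
    return (a+b)/2,np.linalg.norm(a-b)
E
python3 - <<'E'
import cv2
from h import *
t=cv2.imread('pics/top0.png');s=cv2.imread('pics/scene0.png')
cv2.imwrite('pics/tz.png',cv2.resize(t[140:270,60:340],None,fx=2.8,fy=2.8,interpolation=cv2.INTER_CUBIC))
cv2.imwrite('pics/sz.png',cv2.resize(s[170:320,220:520],None,fx=2.6,fy=2.6,interpolation=cv2.INTER_CUBIC))
def blobs(im,lo,hi,box):
    m=cv2.inRange(cv2.cvtColor(im,cv2.COLOR_BGR2HSV),lo,hi); k=0*m; a,b,c,d=box; k[b:d,a:c]=255
    n,l,st,ce=cv2.connectedComponentsWithStats(m&k)
    return [(st[i].tolist(),ce[i].round(2)) for i in range(1,n) if st[i][4]>8]
print('yellow top',blobs(t,(22,150,100),(35,255,255),(140,190,210,260)))
print('yellow sc',blobs(s,(22,150,100),(35,255,255),(360,240,420,290)))
print('red top',blobs(t,(0,170,80),(6,255,255),(215,160,260,200)),blobs(t,(172,150,80),(180,255,255),(215,160,260,200)))
print('red sc',blobs(s,(0,170,80),(6,255,255),(300,225,340,270)),blobs(s,(172,150,80),(180,255,255),(300,225,340,270)))
m=cv2.inRange(cv2.cvtColor(t,cv2.COLOR_BGR2HSV),(0,0,150),(180,70,255)); m[:, :205]=0;m[:,340:]=0;m[:140]=0;m[265:]=0
c=max(cv2.findContours(m,0,1)[0],key=cv2.contourArea); print('lid',cv2.minEnclosingCircle(c),cv2.fitEllipse(cv2.convexHull(c)))
E
```

```text
yellow top [([165, 211, 24, 24, 454], array([176.87, 222.29]))]
yellow sc [([378, 257, 27, 22, 455], array([390.6 , 267.61]))]
red top [([229, 175, 6, 6, 23], array([231.7 , 177.52]))] []
red sc [([317, 236, 6, 5, 18], array([319.5, 238. ]))] []
lid ((271.2837829589844, 201.0), 55.859718322753906) ((271.20770263671875, 200.9918212890625), (108.84416198730469, 111.67404174804688), 81.12681579589844)
```

View pics/tz.png

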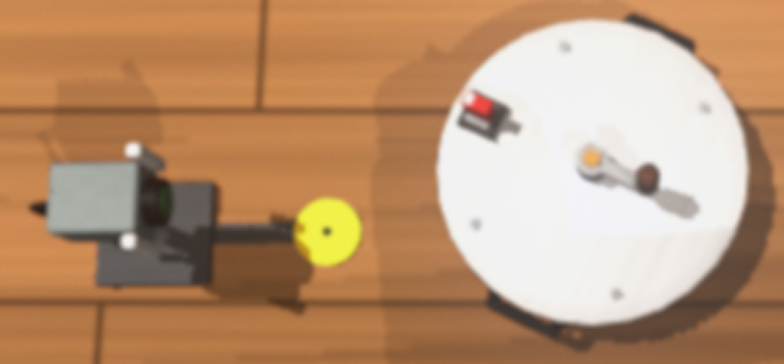

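View pics/sz.png

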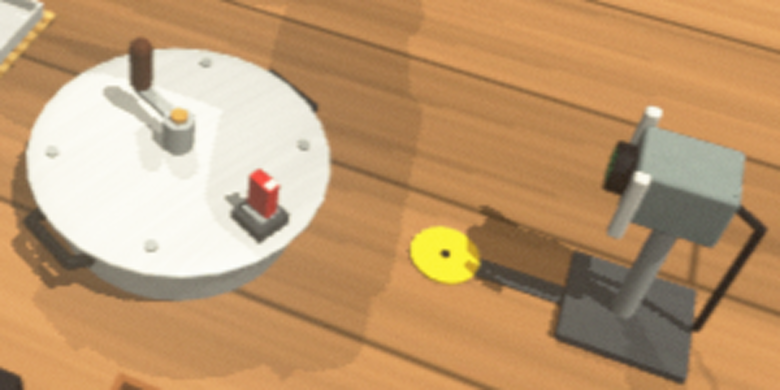

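```bash
python3 - <<'E'
from h import *
np.set_printoptions(precision=1,suppress=True)
T=lambda u,v:(u/2.8+60-.3,v/2.8+140-.3)
S=lambda u,v:(u/2.6+220-.3,v/2.6+170-.3)
def both(n,t,s,z):
    print(n,'top',plane('top',*t,z),'scene',plane('scene',*s,z),'tri',tri(ray('top',*t),ray('scene',*s)))
both('disc',(176.87,222.29),(390.6,267.61),1)
both('hub',T(592,157),S(179,115),125)
both('knobtop',T(648,175),S(141,44),174)
both('handletop',T(478,104),S(264,180),136)
both('barA',T(133,150),S(652,111),210)
both('barB',T(128,241),S(641,177),210)
print('lid',plane('top',271.2,201,83))
for z in(74,83): print(np.linalg.norm(plane('top',271.2-55.1,201,z)-plane('top',271.2,201,z)))
# camera head top corners in top zoom (near top face) 
for p in [(52,165),(138,162),(50,232),(132,240)]: print(plane('top',*T(*p),208))
E
```

```text
disc top [505. 307.   1.] scene [499.7 307.2   1. ] tri (array([504.1, 306.6,   6.1]), np.float64(1.4709835119740629))
hub top [552.5  49.1 125. ] scene [550.2  50.3 125. ] tri (array([551.8,  49.9, 126.5]), np.float64(1.9622116829170624))
knobtop top [526.6   0.4 174. ] scene [527.2   1.1 174. ] tri (array([526.6,   0.6, 173.4]), np.float64(0.387036737471399))
handletop top [598.1 149.9 136. ] scene [598.  151.3 136. ] tri (array([598. , 150.6, 135.6]), np.float64(1.2540697918736312))
barA top [540.4 427.1 210. ] scene [456.8 424.4 210. ] tri (array([527.4, 410.1, 269.5]), np.float64(8.042943833282814))
barB top [464.4 426.  210. ] scene [533.  426.1 210. ] tri (array([473.1, 440.9, 154. ]), np.float64(9.722643376929451))
lid [547.6  49.8  83. ]
142.25399563870528
141.245742387486
[528.1 494.3 208. ]
[530.7 423.  208. ]
[472.1 491.5 208. ]
[465.5 423.5 208. ]
```

```bash
python3 - <<'E'
from h import *
np.set_printoptions(precision=1,suppress=True)
T=lambda u,v:(u/2.8+60-.3,v/2.8+140-.3)
S=lambda u,v:(u/2.6+220-.3,v/2.6+170-.3)
A=tri(ray('top',*T(133,150)),ray('scene',*S(641,177)));B=tri(ray('top',*T(128,241)),ray('scene',*S(652,111)))
print(A,B)
a,b=A[0],B[0]; d=(a-b)[:2]; print('axis dir',np.degrees(np.arctan2(d[0],-d[1]))) 
print('foot', [plane('top',*T(*p),10) for p in [(100,285),(213,285),(217,183)]])
t=cv2.imread('pics/top0.png');s=cv2.imread('pics/scene0.png')
cv2.imwrite('pics/tz2.png',cv2.resize(t[180:255,70:200],None,fx=6,fy=6,interpolation=cv2.INTER_CUBIC))
cv2.imwrite('pics/sz2.png',cv2.resize(s[200:320,420:520],None,fx=5,fy=5,interpolation=cv2.INTER_CUBIC))
E
```

```text
(array([539.2, 425. , 215.9]), np.float64(0.11119987580639812)) (array([463.5, 423.7, 215.9]), np.float64(0.4937306365284414))
axis dir 91.04410722534993
foot [array([451.5, 521.4,  10. ]), array([451.7, 413. ,  10. ]), array([550.8, 414.8,  10. ])]
```

View pics/tz2.png

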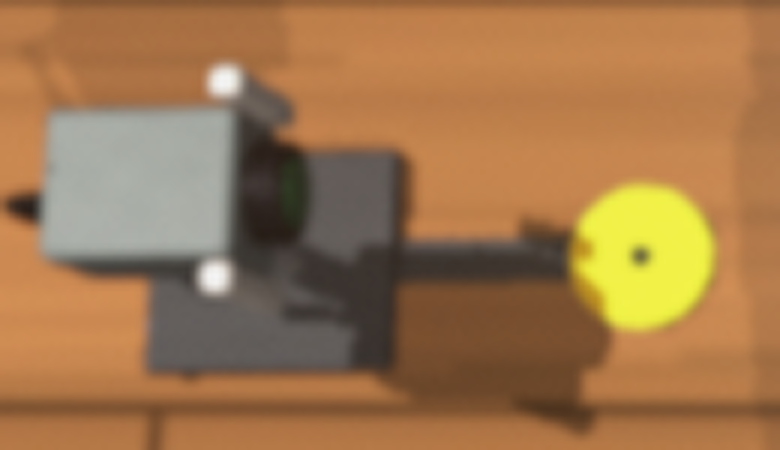

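View pics/sz2.png

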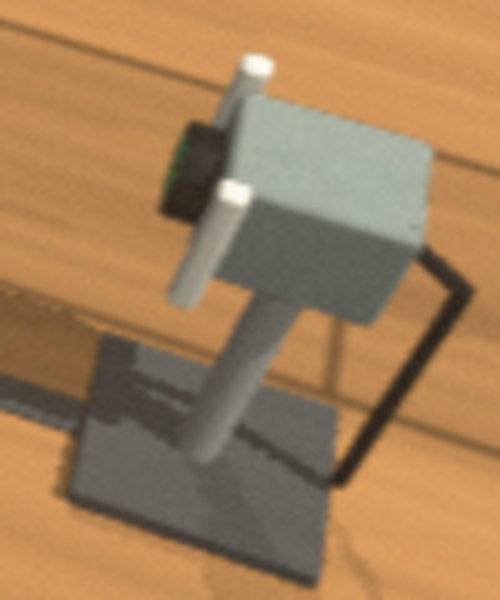

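```bash
cat >> h.py <<'E'
AX=np.array([550.3,50.1]);SG=np.array([598.,150.5]);YAW_S=64.6
def pose():
    s=telemetry.read_state(); return s,np.array(s['eef_pos']),R.from_euler('xyz',s['eef_rot']).as_matrix()
def rel(xyz_tcp,ydeg):
    """row (fractions) for tool straight down, tool y at heading ydeg (world), TCP at xyz"""
    s,p,M=pose(); x=np.array([0,0,-1.]); a=np.radians(ydeg); y=np.array([np.cos(a),np.sin(a),0]); G=np.c_[x,y,np.cross(x,y)]
    rv=R.from_matrix(M.T@G).as_rotvec()/np.pi; sh=M.T@(np.array(xyz_tcp)-p)/300
    return np.r_[rv,sh]
E
python3 - <<'E'
from h import *
np.set_printoptions(precision=4,suppress=True)
s,p,M=pose();print(p,'\n',M, 'heading y',np.degrees(np.arctan2(M[1,1],M[0,1])),s['joints'],s['clock'])
h=np.degrees(np.arctan2(M[1,1],M[0,1]))
for hh in (154.6,-25.4,64.6): print(hh,rel([526.8,0.7,212],hh))
E
```

```text
[ 175.4679 -521.0634  213.0452] 
 [[-0.0002  0.3191 -0.9477]
 [ 0.0008 -0.9477 -0.3191]
 [-1.     -0.0008 -0.    ]] heading y -71.38926018171081 [-1.3126  0.3003  1.5214 -0.      1.3207 -0.0666] 0.15
154.6 [ 0.7445  0.0003  0.0001  0.0046 -1.2745 -1.6649]
-25.4 [-0.2555 -0.0001  0.0002  0.0046 -1.2745 -1.6649]
64.6 [-0.7555 -0.0003  0.0001  0.0046 -1.2745 -1.6649]
```

```bash
python3 -m handwheel '[[-0.128,0,0,0,-0.637,-0.832,1],[-0.128,0,0,0,-0.637,-0.832,1],[-0.128,0,0,0,-0.637,-0.832,1],[-0.128,0,0,0,-0.637,-0.832,1],[-0.128,0,0,0,-0.637,-0.832,1],[-0.128,0,0,0,-0.637,-0.832,1],[-0.128,0,0,0,-0.637,-0.832,1]]'
python3 - <<'E'
from h import *
np.set_printoptions(precision=4,suppress=True)
print(rel([526.8,0.7,212],-25.4))
E
```

```text
clock: 1.02
eef_pos: [350.9, -260.5, 213.2]
eef_rot: [-1.805, 1.57, 2.064]
wrist_force: [-0.2, -0.1, 1.3]
finger_gap: 94.0
[-0.1273 -0.0001  0.0003  0.0043 -0.2603 -1.0168]
```

```bash
python3 -m handwheel '[[-0.127,0,0,0,-0.26,-0.96,1],[-0.127,0,0,0,-0.26,-0.96,1],[-0.127,0,0,0,-0.26,-0.96,1],[-0.127,0,0,0,-0.26,-0.96,1],[-0.127,0,0,0,-0.26,-0.96,1],[-0.127,0,0,0,-0.26,-0.96,1],[-0.127,0,0,0,-0.26,-0.96,1],[-0.127,0,0,0,-0.26,-0.96,1]]'
python3 - <<'E'
from h import *
np.set_printoptions(precision=4,suppress=True)
print(rel([526.8,0.7,212],-25.4))
cv2.imwrite('pics/w1.png',camera('wrist')[:,:,::-1])
c=cam('wrist')
for X in ([526.8,.7,174],[*AX,125],[*SG,136]): print(proj('wrist',X,c))
E
```

```text
clock: 2.02
eef_pos: [513.8, -12.2, 213.3]
eef_rot: [-2.088, 1.57, 2.178]
wrist_force: [0.4, -0.5, -0.2]
finger_gap: 94.1
[-0.001  -0.0001  0.0002  0.0045  0.0206 -0.0576]
[288.6146 210.8801]
[287.1617 129.0658]
[288.4852 -39.6179]
```

View pics/w1.png

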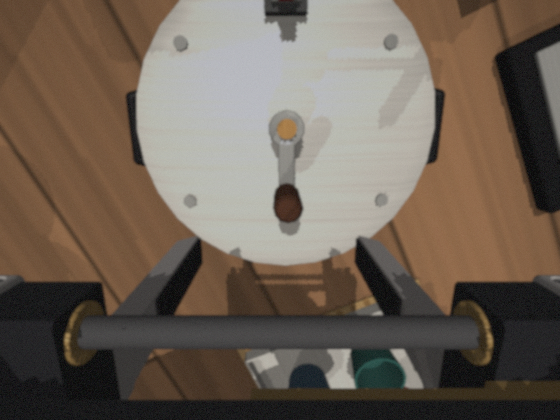

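```bash
python3 -m handwheel '[[0,0,0,0,0.021,-0.058,1],[0,0,0,0,0.021,-0.058,1],[0,0,0,0.11,0.021,-0.058,1],[0,0,0,0.213,0.021,-0.058,1],[0,0,0,0.213,0.021,-0.058,1],[0,0,0,0.213,0.021,-0.058,0.5],[0,0,0,0.213,0.021,-0.058,0.3],[0,0,0,0.213,0.021,-0.058,0.1],[0,0,0,0.213,0.021,-0.058,0.1],[0,0,0,0.213,0.021,-0.058,0.1],[0,0,0,0.213,0.021,-0.058,0.1],[0,0,0,0.213,0.021,-0.058,0.1]]' 12
python3 - <<'E'
from h import *
np.set_printoptions(precision=4,suppress=True)
s,p,M=pose(); print(s['clock'],p,s['wrist_force'],s['finger_gap'])
cv2.imwrite('pics/w2.png',camera('wrist')[:,:,::-1])
r0=p[:2]-AX; print(np.linalg.norm(r0),np.degrees(np.arctan2(r0[1],r0[0])))
E
```

```text
clock: 3.58
eef_pos: [527.0, 1.0, 149.5]
eef_rot: [-2.341, 1.57, 1.925]
wrist_force: [0.1, -0.5, -0.5]
finger_gap: 27.6
3.575 [527.0124   0.9949 149.5307] [ 0.1461 -0.4585 -0.5436] 27.578258394429035
54.347264701947644 -115.37214376815307
```

View pics/w2.png

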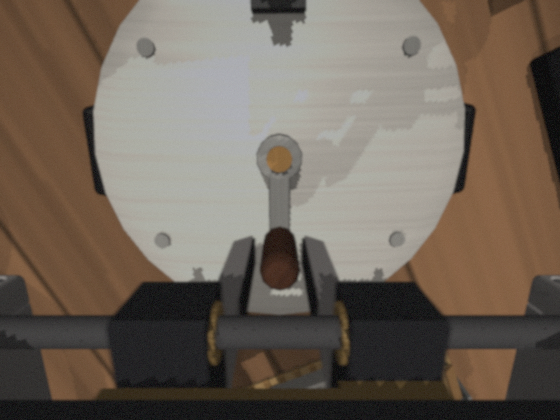

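```bash
python3 -m handwheel '[[0,0,0,0,0,0,0.1],[0,0,0,0,0,0,0.1],[0,0,0,0,0,0,0.1],[0,0,0,0,0,0,0.1]]' 12 && python3 -m handwheel '[[0,0,0,0,-0.0474,-0.0062,0.1],[0,0,0,0,-0.0917,-0.0246,0.1],[0,0,0,0,-0.1296,-0.0537,0.1],[0,0,0,0,-0.1588,-0.0917,0.1],[0,0,0,0,-0.1588,-0.0917,0.1]]' 12
python3 - <<'E'
from h import *
np.set_printoptions(precision=4,suppress=True)
s,p,M=pose(); print(s['clock'],p,s['wrist_force'],s['finger_gap'])
cv2.imwrite('pics/w3.png',camera('wrist')[:,:,::-1])
r0=p[:2]-AX; print(np.linalg.norm(r0),np.degrees(np.arctan2(r0[1],r0[0])))
E
```

```text
clock: 4.12
eef_pos: [527.0, 1.0, 149.5]
eef_rot: [-2.343, 1.57, 1.923]
wrist_force: [1.3, 0.2, -0.1]
finger_gap: 21.6
clock: 4.75
eef_pos: [495.8, 47.9, 149.6]
eef_rot: [2.713, 1.569, 0.697]
wrist_force: [6.8, 1.9, -3.9]
finger_gap: 21.5
4.75 [495.7868  47.92   149.5823] [ 6.775   1.8719 -3.8962] 21.51109085797501
54.55675369053079 -177.7099544155356
```

View pics/w3.png

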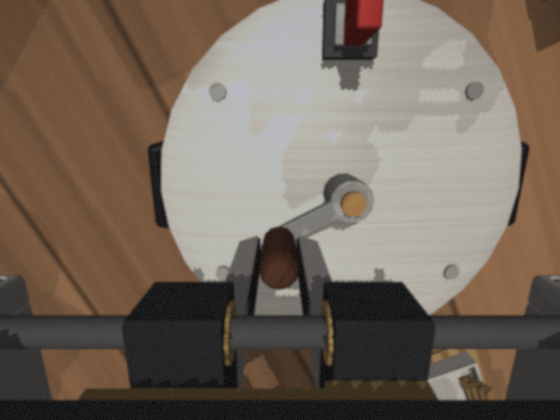

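```bash
cat > circ.py <<'E'
from h import *
import sys
np.set_printoptions(precision=4,suppress=True)
s,p,M=pose(); r0=p[:2]-AX; print(s['clock'],p,s['wrist_force'],s['finger_gap'],np.linalg.norm(r0))
a0=np.degrees(np.arctan2(r0[1],r0[0])); print('angle',a0,'turned',(-115.4-a0)%360)
for i in range(1,13):
    a=np.radians(a0-15*i); print(15*i,rel([*(AX+54.6*np.array([np.cos(a),np.sin(a)])),149.5],-25.4))
E
python3 circ.py
```

```text
4.8 [495.8061  47.6545 149.5838] [ 6.7401  1.4509 -4.1632] 21.873002646901615 54.54875281094781
angle -177.4305205957857 turned 62.0305205957857
15 [-0.0005 -0.0004 -0.0002  0.0003 -0.0168 -0.0444]
30 [-0.0005 -0.0004 -0.0002  0.0004 -0.0214 -0.0917]
45 [-0.0005 -0.0004 -0.0002  0.0005 -0.0137 -0.1386]
60 [-0.0005 -0.0004 -0.0002  0.0005  0.006  -0.1818]
75 [-0.0005 -0.0004 -0.0002  0.0006  0.0362 -0.2185]
90 [-0.0005 -0.0004 -0.0002  0.0007  0.0748 -0.2461]
105 [-0.0005 -0.0004 -0.0002  0.0007  0.1193 -0.2628]
120 [-0.0005 -0.0004 -0.0002  0.0007  0.1666 -0.2674]
135 [-0.0005 -0.0004 -0.0002  0.0008  0.2135 -0.2597]
150 [-0.0005 -0.0004 -0.0002  0.0007  0.2567 -0.24  ]
165 [-0.0005 -0.0004 -0.0002  0.0007  0.2934 -0.2098]
180 [-0.0005 -0.0004 -0.0002  0.0007  0.321  -0.1712]
```

```bash
python3 -m handwheel '[[0,0,0,0,-0.0168,-0.0444,0.1],[0,0,0,0,-0.0214,-0.0917,0.1],[0,0,0,0,-0.0137,-0.1386,0.1],[0,0,0,0,0.006,-0.1818,0.1],[0,0,0,0,0.0362,-0.2185,0.1],[0,0,0,0,0.0748,-0.2461,0.1],[0,0,0,0,0.1193,-0.2628,0.1],[0,0,0,0,0.1193,-0.2628,0.1]]' 12
python3 circ.py
python3 - <<'E'
from h import *
cv2.imwrite('pics/w4.png',camera('wrist')[:,:,::-1])
E
```

```text
clock: 5.8
eef_pos: [561.9, 104.2, 149.6]
eef_rot: [3.068, 1.569, 1.053]
wrist_force: [0.8, 0.8, 1.1]
finger_gap: 21.6
5.8 [561.8899 104.2492 149.5991] [0.7982 0.7658 1.1088] 21.620533571635722 55.37565528498608
angle 77.91894138682798 turned 166.681058613172
15 [-0.0005 -0.0005 -0.      0.0003  0.0479 -0.0024]
30 [-0.0005 -0.0005 -0.      0.0003  0.0948  0.0051]
45 [-0.0005 -0.0005 -0.      0.0003  0.1381  0.0245]
60 [-0.0005 -0.0005 -0.      0.0003  0.175   0.0545]
75 [-0.0005 -0.0005 -0.      0.0002  0.2029  0.093 ]
90 [-0.0005 -0.0005 -0.      0.0001  0.2198  0.1374]
105 [-0.0005 -0.0005 -0.      0.0001  0.2247  0.1846]
120 [-0.0005 -0.0005 -0.      0.      0.2172  0.2316]
135 [-0.0005 -0.0005 -0.     -0.0001  0.1978  0.2749]
150 [-0.0005 -0.0005 -0.     -0.0001  0.1678  0.3118]
165 [-0.0005 -0.0005 -0.     -0.0002  0.1293  0.3397]
180 [-0.0005 -0.0005 -0.     -0.0002  0.085   0.3566]
```

View pics/w4.png

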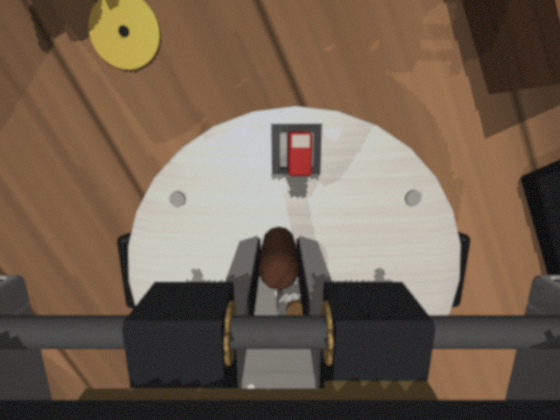

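```bash
python3 -m handwheel '[[0,0,0,0,0.0479,-0.0024,0.1],[0,0,0,0,0.0948,0.0051,0.1],[0,0,0,0,0.1381,0.0245,0.1],[0,0,0,0,0.175,0.0545,0.1],[0,0,0,0,0.2029,0.093,0.1],[0,0,0,0,0.2198,0.1374,0.1],[0,0,0,0,0.2247,0.1846,0.1],[0,0,0,0,0.2247,0.1846,0.1]]' 12
python3 circ.py
```

```text
clock: 6.85
eef_pos: [598.9, 24.2, 149.8]
eef_rot: [2.178, 1.568, 0.161]
wrist_force: [7.8, -4.2, -3.7]
finger_gap: 21.9
6.85 [598.8824  24.1731 149.8488] [ 7.8087 -4.1991 -3.7389] 21.85720301110873 55.0676764653874
angle -28.08741834889583 turned 272.6874183488958
15 [-0.0007 -0.0005 -0.0008  0.0011 -0.0099  0.0467]
30 [-0.0007 -0.0005 -0.0008  0.0009 -0.03    0.0898]
45 [-0.0007 -0.0005 -0.0008  0.0008 -0.0605  0.1261]
60 [-0.0007 -0.0005 -0.0008  0.0007 -0.0995  0.1533]
75 [-0.0007 -0.0005 -0.0008  0.0005 -0.1442  0.1695]
90 [-0.0007 -0.0005 -0.0008  0.0004 -0.1915  0.1736]
105 [-0.0007 -0.0005 -0.0008  0.0003 -0.2383  0.1653]
120 [-0.0007 -0.0005 -0.0008  0.0003 -0.2813  0.1452]
135 [-0.0007 -0.0005 -0.0008  0.0002 -0.3177  0.1147]
150 [-0.0007 -0.0005 -0.0008  0.0002 -0.3449  0.0757]
165 [-0.0007 -0.0005 -0.0008  0.0003 -0.3611  0.031 ]
180 [-0.0007 -0.0005 -0.0008  0.0003 -0.3652 -0.0163]
```

```bash
python3 -m handwheel '[[0,0,0,0,-0.0099,0.0467,0.1],[0,0,0,0,-0.03,0.0898,0.1],[0,0,0,0,-0.0605,0.1261,0.1],[0,0,0,0,-0.0995,0.1533,0.1],[0,0,0,0,-0.1442,0.1695,0.1],[0,0,0,0,-0.1915,0.1736,0.1],[0,0,0,0,-0.203,0.1725,0.1],[0,0,0,0,-0.203,0.1725,0.1],[0,0,0,0,-0.203,0.1725,0.1]]' 12
python3 circ.py | head -2
python3 - <<'E'
from h import *
cv2.imwrite('pics/w5.png',camera('wrist')[:,:,::-1])
E
```

```text
clock: 7.98
eef_pos: [521.7, 3.8, 149.6]
eef_rot: [2.233, 1.568, 0.217]
wrist_force: [-0.1, 1.1, -0.6]
finger_gap: 22.0
7.975 [521.7145   3.7522 149.5849] [-0.1488  1.1402 -0.6005] 21.96075557708426 54.454145054110064
angle -121.6646319314389 turned 6.264631931438899
```

View pics/w5.png

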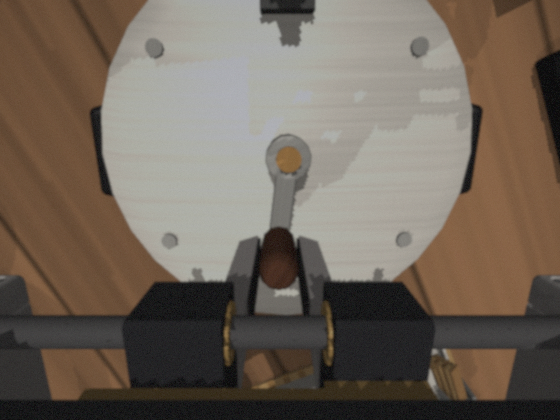

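```bash
python3 -m handwheel '[[0,0,0,0,0,0,0.5],[0,0,0,0,0,0,0.5],[0,0,0,0,0,0,0.5],[0,0,0,0,0,0,0.5],[0,0,0,-0.1,0,0,0.5],[0,0,0,-0.2,0,0,0.5],[0,0,0,-0.2,0,0,0.5]]' 12
python3 - <<'E'
from h import *
np.set_printoptions(precision=4,suppress=True)
s,p,M=pose(); print(s['clock'],p,s['wrist_force'],s['finger_gap'])
print(rel([*(SG-40*np.array([np.cos(np.radians(64.6)),np.sin(np.radians(64.6))])),210],-25.4))
cv2.imwrite('pics/w6.png',camera('wrist')[:,:,::-1])
E
```

```text
clock: 8.9
eef_pos: [522.4, 3.6, 211.5]
eef_rot: [2.057, 1.564, 0.04]
wrist_force: [-0.1, 0.8, -0.3]
finger_gap: 46.9
8.9 [522.4256   3.646  211.5468] [-0.1467  0.81   -0.3227] 46.92710690788552
[-0.0007 -0.0009 -0.0018  0.0065  0.0166 -0.4169]
```

View pics/w6.png

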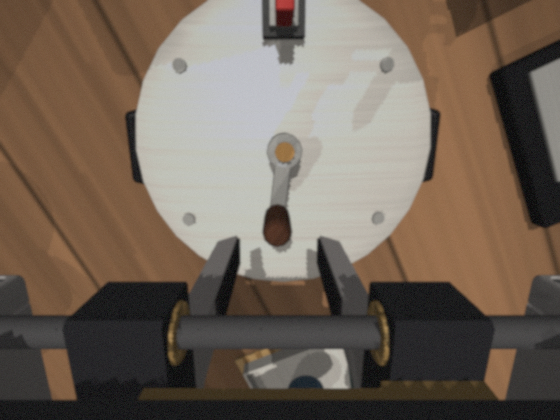

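```bash
python3 -m handwheel '[[0,0,-0.002,0,0.017,-0.2,0.6],[0,0,-0.002,0,0.017,-0.417,0.6],[0,0,-0.002,0,0.017,-0.417,0.6],[0,0,-0.002,0,0.017,-0.417,0.6]]' 12
python3 - <<'E'
from h import *
np.set_printoptions(precision=4,suppress=True)
s,p,M=pose(); print(s['clock'],p,s['wrist_force'],s['finger_gap'])
print(rel([*SG,210],-25.4))
c=cam('wrist'); im=camera('wrist')[:,:,::-1]
cv2.imwrite('pics/w7.png',im)
d=np.array([np.cos(np.radians(64.6)),np.sin(np.radians(64.6))]);n=np.array([-d[1],d[0]])
print('pred corners',[proj('wrist',[*(SG+a*13*d+b*7*n),136],c) for a,b in((1,1),(1,-1),(-1,-1),(-1,1))])
m=cv2.inRange(cv2.cvtColor(im,cv2.COLOR_BGR2HSV),(0,170,80),(6,255,255))
k=cv2.connectedComponentsWithStats(m); print([(a.tolist(),b) for a,b in zip(k[2][1:],k[3][1:]) if a[4]>50])
E
```

```text
clock: 9.45
eef_pos: [579.8, 114.1, 208.9]
eef_rot: [-1.738, 1.566, 2.529]
wrist_force: [-0.7, -0.7, 1.3]
finger_gap: 56.2
9.45 [579.8175 114.1147 208.886 ] [-0.7362 -0.6574  1.2532] 56.22856999815647
[-0.0006 -0.0002  0.0015 -0.0036  0.0025 -0.1356]
pred corners [array([271.867 , 153.5731]), array([290.0488, 153.5593]), array([289.7675, 186.7934]), array([272.0721, 186.7971])]
[([272, 166, 17, 18, 269], array([280.0223, 174.5167]))]
```

View pics/w7.png

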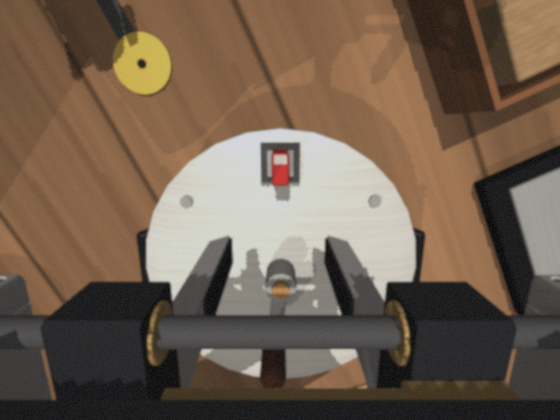

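```bash
python3 - <<'E'
from h import *
im=cv2.imread('pics/w7.png')
m=cv2.inRange(cv2.cvtColor(im,cv2.COLOR_BGR2HSV),(22,150,80),(35,255,255)); m[:, 250:]=0; m[120:]=0
m=cv2.morphologyEx(m,cv2.MORPH_CLOSE,np.ones((5,5)))
c=max(cv2.findContours(m,0,1)[0],key=cv2.contourArea); e=cv2.fitEllipse(c); print(e,plane('wrist',*e[0],1))
E
python3 -m handwheel '[[0,0,0.0015,0,0.0025,-0.139,0.6],[0,0,0.0015,0,0.0025,-0.139,0.6],[0,0,0.0015,0.1,0.0025,-0.139,0.6],[0,0,0.0015,0.2,0.0025,-0.139,0.6],[0,0,0.0015,0.29,0.0025,-0.139,0.6],[0,0,0.0015,0.33,0.0025,-0.139,0.6],[0,0,0.0015,0.33,0.0025,-0.139,0.6],[0,0,0.0015,0.33,0.0025,-0.139,0.6]]' 12
python3 - <<'E'
from h import *
np.set_printoptions(precision=4,suppress=True)
s,p,M=pose(); print(s['clock'],p,s['wrist_force'],s['finger_gap']);print(rel([*SG,110],-25.4))
cv2.imwrite('pics/w8.png',camera('wrist')[:,:,::-1])
E
```

```text
((135.0574493408203, 66.60758972167969), (35.2935791015625, 65.23934173583984), 151.5509490966797) [492.87369689 308.5498444    1.        ]
clock: 10.5
eef_pos: [598.7, 150.9, 111.7]
eef_rot: [2.367, 1.568, 0.35]
wrist_force: [0.5, -0.2, -0.3]
finger_gap: 56.7
10.5 [598.692  150.8731 111.7273] [ 0.5298 -0.1522 -0.2771] 56.656262530923705
[-0.001  -0.0007 -0.0007  0.0057 -0.0016  0.0021]
```

View pics/w8.png

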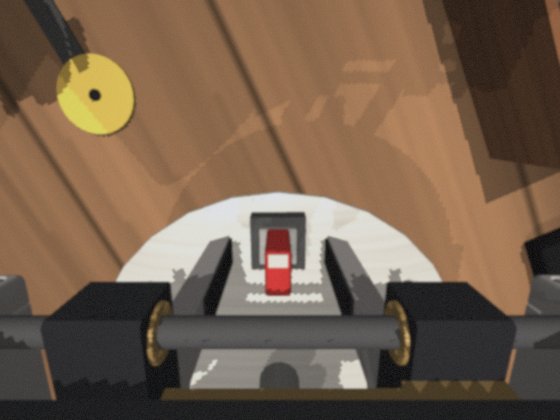

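```bash
python3 - <<'E'
from h import *
print(plane('wrist',95,95,1))
E
python3 -m handwheel '[[0,0,0,0.003,0,0,0.3],[0,0,0,0.003,0,0,0.1],[0,0,0,0.003,0,0,0.05],[0,0,0,0.003,0,0,0.05],[0,0,0,0.003,0,0,0.05],[0,0,0,0.003,0,0,0.05],[0,0,0,0.003,0,0,0.05],[0,0,0,0.003,0,0,0.05],[0,0,0,0.003,0,0,0.05],[0,0,0,0.003,0,0,0.05]]' 25
python3 - <<'E'
from h import *
np.set_printoptions(precision=4,suppress=True)
s,p,M=pose(); print(s['clock'],p,s['wrist_force'],s['finger_gap'])
cv2.imwrite('pics/w9.png',camera('wrist')[:,:,::-1])
E
```

```text
[500.59775845 308.41348048   1.        ]
clock: 11.8
eef_pos: [598.7, 151.0, 110.8]
eef_rot: [2.376, 1.568, 0.359]
wrist_force: [1.4, 0.6, 1.3]
finger_gap: 14.0
11.8 [598.6694 151.0058 110.7586] [1.4344 0.598  1.307 ] 14.000584273859547
```

View pics/w9.png

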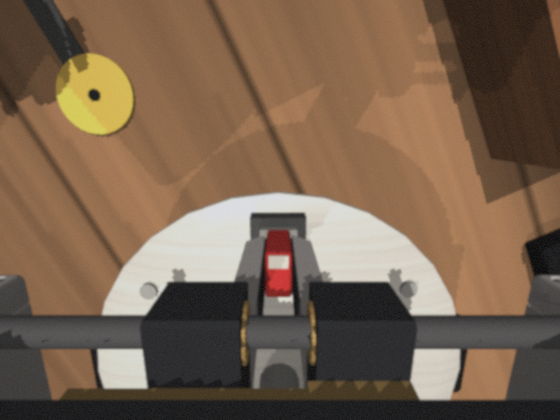

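```bash
python3 -m handwheel '[[0,0,0,-0.04,0,0,0.05],[0,0,0,-0.08,0,0,0.05],[0,0,0,-0.12,0,0,0.05],[0,0,0,-0.17,0,0,0.05],[0,0,0,-0.22,0,0,0.05],[0,0,0,-0.28,0,0,0.05],[0,0,0,-0.34,0,0,0.05],[0,0,0,-0.404,0,0,0.05],[0,0,0,-0.404,0,0,0.05],[0,0,0,-0.404,0,0,0.05]]' 25
python3 - <<'E'
from h import *
np.set_printoptions(precision=4,suppress=True)
s,p,M=pose(); print(s['clock'],p,s['wrist_force'],s['finger_gap'])
D=np.array([501.5,307.5]); 
for back in (60,7): print(rel([*(D-[ -back*np.sin(np.radians(1)),back*np.cos(np.radians(1))]),231.8],1.0))
cv2.imwrite('pics/s10.png',camera('scene')[100:340,200:520,::-1].repeat(2,0).repeat(2,1))
cv2.imwrite('pics/w10.png',camera('wrist')[:,:,::-1])
E
```

```text
clock: 13.1
eef_pos: [598.1, 150.8, 231.4]
eef_rot: [2.457, 1.569, 0.44]
wrist_force: [0.0, -0.0, -0.9]
finger_gap: 13.9
13.1 [598.1084 150.8418 231.3601] [ 0.0004 -0.0054 -0.9155] 13.89096013264464
[-0.1476 -0.0004 -0.0006 -0.0018 -0.4264 -0.1532]
[-0.1476 -0.0004 -0.0006 -0.0016 -0.5054 -0.3112]
```

View pics/s10.png

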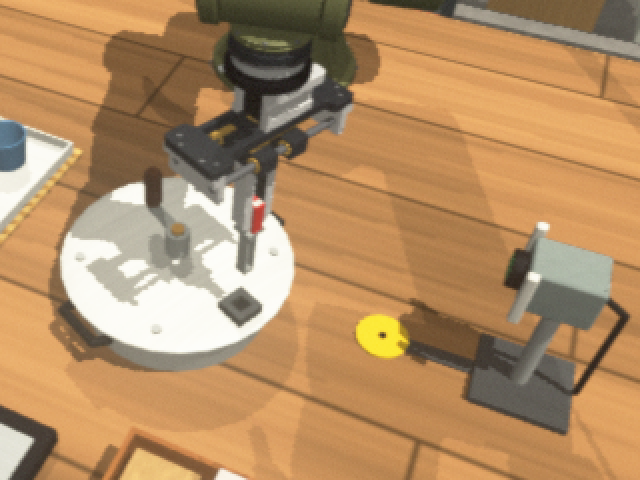

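View pics/w10.png

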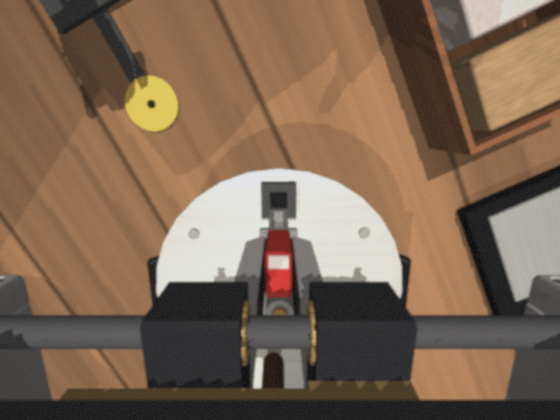

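```bash
python3 -m handwheel '[[-0.05,0,0,-0.001,-0.14,-0.05,0.05],[-0.1,0,0,-0.001,-0.28,-0.1,0.05],[-0.1476,0,0,-0.001,-0.4264,-0.1532,0.05],[-0.1476,0,0,-0.001,-0.4264,-0.1532,0.05],[-0.1476,0,0,-0.001,-0.4264,-0.1532,0.05]]' 25
python3 - <<'E'
from h import *
np.set_printoptions(precision=4,suppress=True)
s,p,M=pose(); print(s['clock'],p,s['wrist_force'],s['finger_gap'])
D=np.array([501.5,307.5]); 
for back in (60,7): print(rel([*(D-[ -back*np.sin(np.radians(1)),back*np.cos(np.radians(1))]),231.8],1.0))
cv2.imwrite('pics/w11.png',camera('wrist')[:,:,::-1])
E
```

```text
clock: 13.82
eef_pos: [502.7, 247.2, 231.0]
eef_rot: [1.956, 1.57, 0.402]
wrist_force: [0.5, -0.7, -0.8]
finger_gap: 13.8
13.825 [502.7378 247.2441 231.0184] [ 0.4804 -0.7204 -0.8456] 13.773013845261643
[-0.0004 -0.0002 -0.0004 -0.0026 -0.0006 -0.0009]
[-0.0004 -0.0002 -0.0004 -0.0025 -0.0008 -0.1776]
```

View pics/w11.png

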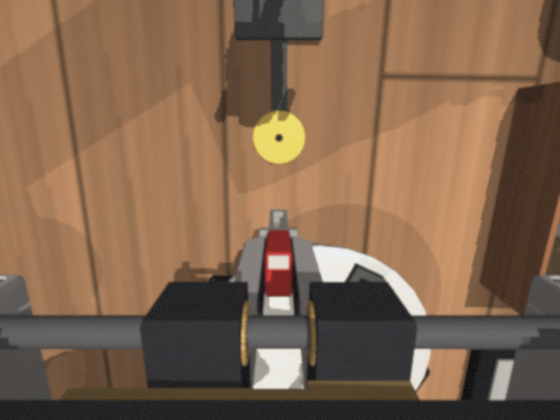

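```bash
python3 - <<'E'
from h import *
print(plane('wrist',279,137.5,1)); print([plane('wrist',*q,10) for q in((237,40),(322,39))])
E
python3 -m handwheel '[[0,0,0,-0.003,-0.001,-0.06,0.05],[0,0,0,-0.003,-0.001,-0.12,0.05],[0,0,0,-0.003,-0.001,-0.178,0.05],[0,0,0,-0.003,-0.001,-0.178,0.05],[0,0,0,-0.003,-0.001,-0.178,0.05],[0,0,0,-0.003,-0.001,-0.178,0.05]]' 25
python3 - <<'E'
from h import *
np.set_printoptions(precision=4,suppress=True)
s,p,M=pose(); print(s['clock'],p,s['wrist_force'],s['finger_gap'])
cv2.imwrite('pics/w12.png',camera('wrist')[:,:,::-1])
cv2.imwrite('pics/s12.png',cv2.resize(camera('scene')[140:320,320:530,::-1],None,fx=3,fy=3,interpolation=cv2.INTER_CUBIC))
cv2.imwrite('pics/t12.png',camera('top')[:,:,::-1])
E
```

```text
[502.68986164 307.31620531   1.        ]
[array([453.18563853, 414.811295  ,  10.        ]), array([549.52821982, 417.43326725,  10.        ])]
clock: 14.62
eef_pos: [501.9, 299.9, 232.0]
eef_rot: [1.943, 1.57, 0.387]
wrist_force: [-0.3, 0.6, -0.5]
finger_gap: 14.0
14.625 [501.9074 299.9248 231.965 ] [-0.3016  0.5692 -0.4623] 13.983980246113495
```

View pics/w12.png

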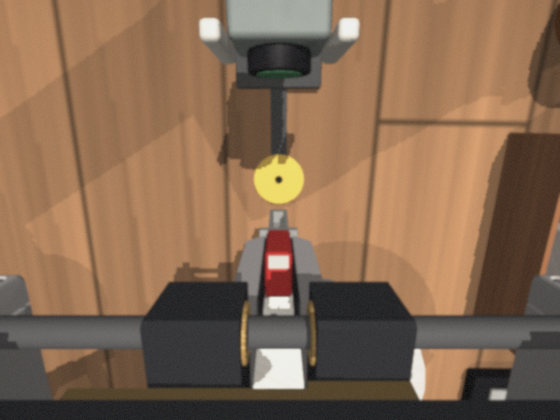

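View pics/s12.png

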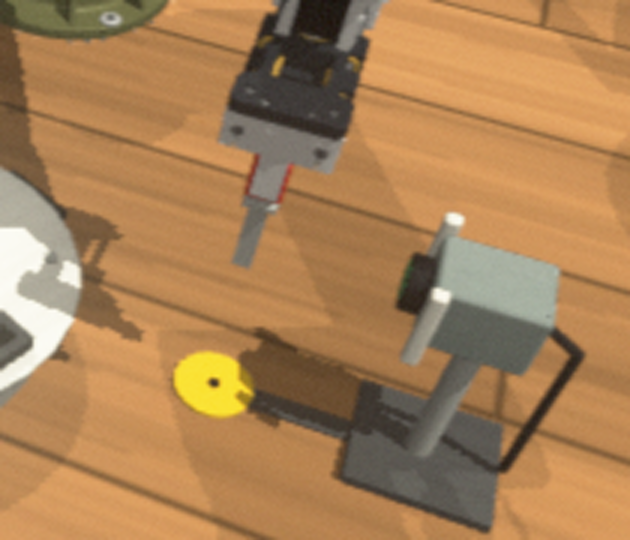

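View pics/t12.png

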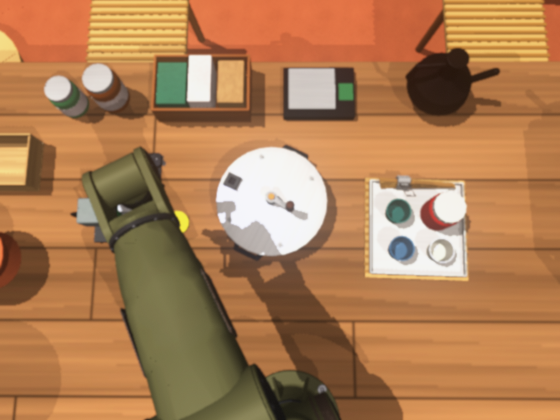

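```bash
python3 - <<'E'
from h import *
np.set_printoptions(precision=1,suppress=True)
s,p,M=pose(); h=p+[0,0,6.2]
print('tip pred',proj('scene',h-[0,0,87]),'seen 401,227.7','flange pred',proj('scene',h-[0,0,22]),'seen',(262/3+320,203/3+140))
r1=ray('scene',408/3+320,283/3+140); r2=ray('wrist',279,70)
print('lens front',tri(r1,r2), plane('scene',408/3+320,283/3+140,180),plane('wrist',279,70,180))
print('window est',p+[-0.1,7,6.2-58],'tool x tilt',M[:,0],'y heading',np.degrees(np.arctan2(M[1,1],M[0,1])))
print('disc w12',plane('wrist',278.7,179.5,1))
E
```

```text
tip pred [400.3 226.6] seen 401,227.7 flange pred [406.9 205.9] seen (407.3333333333333, 207.66666666666669)
lens front (array([500.2, 410.8, 178.6]), np.float64(0.43438667871847486)) [501.6 410.9 180. ] [500.2 410.4 180. ]
window est [501.8 307.  180.2] tool x tilt [ 0.  0. -1.] y heading 0.8710977262960301
disc w12 [502.2 307.2   1. ]
```

```bash
python3 -m handwheel '[[0,0,0,0,0,0,0.05],[0,0,0,0,0,0,0.05],[0,0,0,0,0,0,0.05],[0,0,0,0,0,0,0.05]]' 25
python3 - <<'E'
from h import *
from cell import order
s,p,M=pose();print(p,abs(s['qd']).max(),s['finger_gap']); print(order.sign_off())
E
```

```text
clock: 15.28
eef_pos: [502.0, 300.0, 232.0]
eef_rot: [1.963, 1.569, 0.407]
wrist_force: [0.7, 0.1, -0.1]
finger_gap: 13.8
[501.9702855  299.97572419 232.04369194] 0.0009109817559328997 13.814448695352624
the job is handed in; nothing more can be done
None
```

The job is handed in at about 15 s on the clock. The sampler is held in front of the camera and the crank has gone once round; sign-off gives no verdict.

- **Crank:** I gripped the knob and led it clockwise round its circle. By the gripper's path it turned about 366° (6.39 rad). The wrist picture afterwards shows the crank arm a few degrees past its start, within the allowed range.
- **Sampler:** I gripped the handle across its 14 mm (the finger gap read 14.0 mm), drew it straight up about 120 mm, then turned it to face the lens and moved it over the disc.
- **Last checks:**
  - The window is worked out at about (502, 307, 180) mm, from the gripper pose and the known grip height.
  - The disc centre measures (502, 307) in the wrist view, and the lens front (500–502, 410–411).
  - The tool points straight down, and its heading is within about 1° of the lens axis.
  - The arm was at rest, and the grip was set at 25 N.
- **Disagreements:**
  - The overhead and scene cameras first differed by about 5 mm in x for the disc. The wrist view settled it at about 502.
  - The lens front read about 3 mm farther out than 100 mm from the disc centre.
  - An early automatic ellipse fit of the disc was about 9 mm off, and I dropped it.
- **Clearances:** The last overhead picture shows the cups and canister where they were, and I saw no sign of contact with the camera stand.

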